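Shut the vial's drawer and latch it

ROBOT

A 6-joint arm with a two-finger parallel gripper is mounted at the origin on a cart in front of the work surface, level with it; the furniture and walls round the work are solid. World frame = base frame: x ahead of the robot, y to its left, z up, the work surface at z = 0. Lengths are in m, angles in rad, forces in N, time in s.
With the tool pointing down it reaches from about 0.275 to 0.825 m from the base axis. Payload 4.9 kg.
Tool frame: the origin (TCP) lies on the mounting face of the last link; the fingertips stand 173 mm ahead of it and the grasp point (between the pads) lies 155 mm ahead of it; x points along the fingers, y is the direction in which the jaws open and shut, and the axes are right-handed (so a half turn about x gives the same grasp; the last joint's range is limited). The gripper opens to 85 mm and grips with 20 to 120 N. Pads are 22 mm wide; open, the fingers measure 114 mm over their backs; the gripper's body (76 mm by 85 mm) begins 54 mm behind the grasp point. The pads swing forward as they close: fully open they stand 13 mm farther back than shut.
Start: joints at [1.181, 0.326, -0.193, 1.052, 0, 1.437], TCP at [0.139, 0.532, 0.405] pointing down, gripper open.
Joint ranges: [-2.65, 2.65], [-0.97, 1.79], [-1.3, 1.35], [-1.93, 2.1], [-1.47, 1.37], [-3.14, 3.14]. Speed limits (rad/s): [2.57, 2.57, 3.14, 3.14, 3.14, 3.14].

INTERFACE

Orientations are given as a 3x3 rotation matrix whose columns are the frame's x, y, z axes.
In Python, from bench import * gives the robot as it stands. The module is installed in compiled form; this text tells all that it offers.
- The arm moves only by the tool carry_out, never from a script. Its argument "steps" is a list that holds one entry, the list of rows, each a list of 7 numbers: the turn, a rotation vector about the world's x, y, z in rad, then the shift along the world's x, y, z in m, then the gripper command: -1 is shut, 1 is fully open, values between are in proportion. In form: [[[ax, ay, az, x, y, z, grip], ...]]. A call has 1 to 5 rows; each row is the pose to reach, as a shift and turn from the pose commanded when the call began; what a row does not reach only later rows make up. A row lasts 1/10 s, in which the tool goes at most 50 mm and 8.59 degrees, less where a joint would pass 70% of its speed; a pose out of reach is approached as far as the arm can. A call with a gripper value outside its range is refused whole. The fingers move at their own pace and stop on an object; "force" is the grip in N (left out, the last holds). Time passes only in rows, so rows that repeat a pose let the fingers close. It gives the time, the measured TCP pose, the force and the opening at its end, in the units of the state.
- get_obs(): the state, without advancing time (a new reading comes with each control period).
- grab_frame(name): name is "scene" or "top" or "wrist"; returns a dict with "pixels" (420x560x3 uint8, red, green, blue), "range_z" (420x560 float32, m along the optical axis (not along the pixel's ray), 0 where there is no reading), "camera_matrix" (3x3 intrinsics, pixels), "rvec" (rotation vector, rad) and "tvec" (3), from world to camera coordinates, as OpenCV has them; the wrist camera has in their place "T_tool_cam" (4x4, takes a point from camera to tool coordinates, whose origin is the TCP and whose axes are the tool frame's). Camera axes: x right, y down, z forward; pixel columns grow to the right and rows downward; lengths in m; the calibration is good to about 2 mm. A picture is of the moment at which its call begins: read the wrist's pose just before it.
- job_done(): hands the job in, once; it reports no verdict.
The state is a dict: "time": time; "joint_positions": joint angles; "qvel": joint speeds; "joint_torque": joint torques, N m; "tcp_pos": TCP position; "orientation": TCP orientation; "wrist_force": force on the tool from outside, world axes, zero at the start; "torque": the same for the moment, N m; "grip_width": finger opening in m.
Only numpy, scipy, OpenCV 4.12 (cv2) and the standard library are available. Lean on these libraries where they do the work, as an engineer would, in place of code of your own. Each camera call takes 0.05 s, during which the arm holds its last target.

TASK

One of the two open drawers of the small bench cabinet holds a standing black-capped vial. With the fingertips alone, push that drawer fully shut so that the vial stays standing, then push the steel latch on top sideways until its tongue lies well in front of that drawer. Do not grip or lift anything or touch the vial, push the latch lightly, leave the other drawer open and its contents untouched, and disturb nothing round about.

Things in the scene. Friction and masses are not known exactly. Their poses are not given: they have to be found in the camera images.
- cabinet: White bench cabinet, 105 deep (x) x 236 wide (y) x 96 mm high, fixed to the worktop. Origin: centre of its underside; own -x is its front, which faces the robot roughly (turned up to 0.1 rad), own +y its left as the robot sees it, z up. Front face at x = -52.5 mm, top at z = 96 mm. Two drawers side by side, centred at y = +66 mm (left) and y = -66 mm (right), with a fixed 52 mm wide post between them.
- drawer_left (a joint): Left drawer (own +y), m: 0 fully shut, when its front plate (12 mm thick, overlapping the face) stands 14 mm proud of the cabinet's face, up to 0.08 pulled out along the cabinet's -x; starts 0.06 to 0.075 open. Slides with about 1.2 N of friction and light damping, and stays where it is left.
- drawer_right (a joint): Right drawer (own -y), m: the same as the left one.
- front_left (a point): Point on the outer face of the left drawer's front, in the middle of its width, 55 mm above the worktop; it moves with the drawer and its axes are the cabinet's. Grey front 76 wide, from 8 to 74 mm above the worktop, 12 mm thick; a finger rail sticks out 8 mm at 17 to 27 mm above the worktop, above that the face is flat but for a 1 mm card frame (free for pushing). Inside: floor 16 mm above the worktop, 64 mm wide, 92 mm long, side walls up to 46 mm.
- front_right (a point): The same point on the right drawer's front, which has the same sizes.
- latch_slide (a joint): Steel latch on the cabinet's top, m: 0 in the middle (starts within 0.003 of it), positive slid along own +y to in front of the left drawer, negative to the right; stops at +-0.040. Lies across the drawer from 0.022 on; 0.030 is good. Tongue 36 mm wide, 25 to 30 mm in front of the cabinet's face (10 mm off a shut drawer), down to 55 mm above the worktop. Friction 1.2 N; stays where left.
- latch_post (a point): Middle of the latch's upright dark thumb post, 113 mm above the worktop, 35.5 mm forward (-x) of the cabinet's centre; moves with the latch, axes are the cabinet's. Post 16 (x) x 18 (y) x 20 mm, from 103 to 123 mm above the worktop; below it the latch's plates reach 107 mm above the worktop. Push it on its side, along y.
- vial: Clear capped vial with a black cap, 24 mm across, 56 mm high, origin at the centre of its underside; stands loose in one of the two drawers, left or right by chance, in the part pulled out.
- clamp_screw: White clamp screw, 27 mm across, 17 mm high, loose in the other drawer; origin at the centre of its underside. Leave it there.
- forceps: Steel forceps, 132 mm long, 12 mm high, lying on the rear of the cabinet's top. Leave it.
- empty_vial: Vial with a white cap, 24 mm across, 56 mm high, standing on the worktop right of the cabinet; origin under its centre. Leave it.
- timer: White bench timer, 58 x 66 x 20 mm, on the worktop to the right; origin under its centre. Leave it.
- wash_bottle: White wash bottle with a red cap and bent spout, 65 x 108 x 214 mm, on the worktop to the right of the cabinet; origin under its centre. Leave it.
- beaker_b: Clear beaker, 107 x 113 x 119 mm high, standing right of the cabinet with the analyser's tubing in it; origin under its centre. Leave it.
- bottle_amber: Reagent bottle with a black cap, 56 mm across, 114 mm high, on the worktop right of the cabinet; origin under its centre. Leave it.
There are look-alikes about, which are no part of the job. What is shaped like the vial but red is not meant.

How it is judged:
By the outcome, as a careful person would: the job done as asked, in the order asked, and still so for the second after the job is handed in, with the robot touching nothing.
It also fails if it takes over 48 s, if anything falls off the work surface, if the arm or the gripper's body presses on something with over 40 N, if the wrist force passes 120 N, or if a joint passes its speed limit or range.

## Working session

There is one attempt and no reset: what is moved stays moved. The work goes in short steps, Python scripts to look and compute and a tool call to move; the robot and the scene stay as the last step left them, time stands still between calls to the robot, and variables do not carry over. Pictures are saved under pics/ and viewed, and the job is handed in when it is done.

Besides the shell and the picture viewer there is one more tool, called after "Emit:" as a command line: name --argument value ..., lists and objects as JSON in quotes. carry_out: Moves the arm, as the interface text tells. Its arguments: {"type":"object","properties":{"steps":{"type":"array"},"force":{"type":"number"}},"required":["steps"]}

```bash
mkdir -p pics; cat > h.py <<'E'
from bench import *
import numpy as np, cv2
def pw(f,u,v):
    K=f["camera_matrix"];z=f["range_z"][v,u]
    p=np.array([(u-K[0,2])/K[0,0]*z,(v-K[1,2])/K[1,1]*z,z])
    R=cv2.Rodrigues(np.array(f["rvec"],float))[0]
    return R.T@(p-np.array(f["tvec"]).ravel())
def cloud(f):
    K=f["camera_matrix"];z=f["range_z"];v,u=np.indices(z.shape)
    p=np.stack([(u-K[0,2])/K[0,0]*z,(v-K[1,2])/K[1,1]*z,z],-1)
    R=cv2.Rodrigues(np.array(f["rvec"],float))[0]
    w=(p-np.array(f["tvec"]).ravel())@R
    w[z==0]=np.nan
    return w
def proj(f,P):
    return cv2.projectPoints(np.array(P,float).reshape(-1,1,3),np.array(f["rvec"],float),np.array(f["tvec"],float),f["camera_matrix"],None)[0].reshape(-1,2)
def save(f,n): cv2.imwrite("pics/"+n,f["pixels"][:,:,::-1])
E
python3 - <<'E'
from h import *
import pickle
for n in("scene","top"):
    f=grab_frame(n);save(f,n+"0.png");pickle.dump(f,open(n+"0.pkl","wb"))
    print(n,f["camera_matrix"].tolist(),f["tvec"])
o=get_obs();print(o)
E
```

```text
scene [[427.6703357680353, 0.0, 280.0064879376196], [0.0, 427.6703357680353, 214.07112637011335], [0.0, 0.0, 1.0]] [-0.36111598  0.25092847  0.83645161]
top [[399.8149753546277, 0.0, 274.98795797390613], [0.0, 399.8149753546277, 212.06866500682258], [0.0, 0.0, 1.0]] [-0.03842219  0.51098468  1.09979914]
{'time': 0.1, 'joint_positions': array([ 1.18080510e+00,  3.26887932e-01, -1.93466175e-01,  1.05203829e+00,
        9.36864734e-06,  1.43657439e+00]), 'qvel': array([ 0.00021282, -0.00306303,  0.0034787 , -0.00077193,  0.00267212,
       -0.0010899 ]), 'joint_torque': array([ 1.52482251e-03, -4.44237328e+01,  2.63038552e+01,  7.78440619e-03,
       -2.21335125e-05,  8.31431265e-06]), 'tcp_pos': array([0.13904636, 0.53187111, 0.40397677]), 'orientation': array([[-6.15459114e-04,  2.52989272e-01,  9.67468888e-01],
       [-1.47266207e-03,  9.67467793e-01, -2.52989923e-01],
       [-9.99998726e-01, -1.58045969e-03, -2.22869166e-04]]), 'wrist_force': array([-1.04650327,  0.01513538,  1.20022564]), 'torque': array([-0.0237202 ,  0.02054122, -0.03712603]), 'grip_width': 0.0855791467514507}
```

View pics/scene0.png

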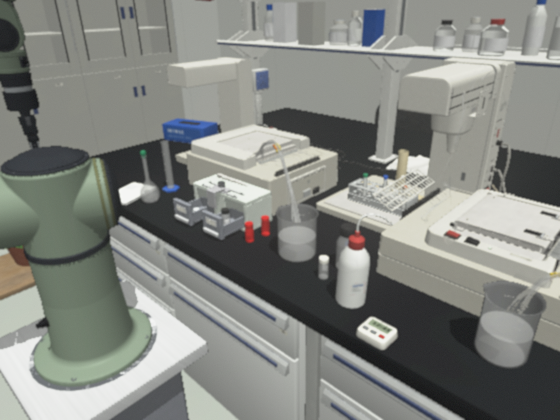

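View pics/top0.png

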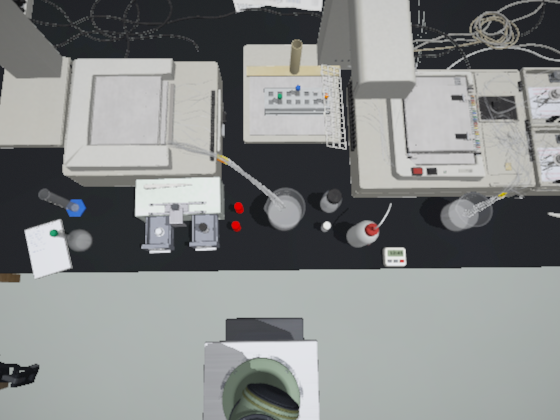

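The scene view shows the cabinet at about (225,205). In the top view the left drawer is at (158,232), the right drawer at (204,230), the latch at (176,213), and red look-alikes at (238,208) and (236,226). Next I enlarge both views.

```bash
python3 - <<'E'
from h import *
import pickle
s=pickle.load(open("scene0.pkl","rb"));t=pickle.load(open("top0.pkl","rb"))
a=cv2.resize(t["pixels"][170:260,125:245],None,fx=6,fy=6,interpolation=cv2.INTER_CUBIC)
b=cv2.resize(s["pixels"][165:250,160:280],None,fx=6,fy=6,interpolation=cv2.INTER_CUBIC)
cv2.imwrite("pics/ct.png",a[:,:,::-1]);cv2.imwrite("pics/cs.png",b[:,:,::-1])
w=cloud(t)
for u,v in[(158,232),(204,228),(176,213),(145,183),(217,183),(217,210),(140,210),(158,249),(205,248)]:print(u,v,w[v,u].round(4))
np.set_printoptions(linewidth=250,precision=3,suppress=True)
print("z mm rows 205..252 step")
for v in range(176,254,2):print(v,(w[v,134:226:3,2]*1000).round().astype(int))
E
```

```text
158 232 [0.4596 0.2954 0.0279]
204 228 [0.4632 0.1556 0.0701]
176 213 [0.5001 0.2274 0.1035]
145 183 [0.5881 0.3188 0.0956]
217 183 [0.5863 0.1179 0.0953]
217 210 [0.5087 0.1164 0.0971]
140 210 [0.5112 0.3287 0.095 ]
158 249 [0.4065 0.2835 0.0624]
205 248 [0.4119 0.1587 0.026 ]
z mm rows 205..252 step
176 [109 110 111 112 109 109 110 106 108 111 110 107 109 104 106 107 105 103 105 107 104 101 101 108 102 103 102  90  68  -1   2]
178 [89 93 91 88 92 88 90 93 90 90 89 90 83 88 87 91 96 98 95 94 95 92 97 98 92 94 96 95 94 -1 -1]
180 [ 68  96  96  94  96  96  92  96  92 101  95  96  93  95  97  96  96  95  97  93  97  94  95  95  93  95  94  95  95  -2  -4]
182 [ 56  96 100  94  96  95  94  94  94  95  98 100  94  97  97  96  91  94  96  94  98  91  93  95  94  98  96  95  97  50  -3]
184 [ 34  98  94  95  91  95  95  93 109 103 107 107 104 107 106 103  98 100  99  96  95  97  95  96  96  95  97  94  96  50   1]
186 [  7  93  95 110 103 108 106 101 106 103 103 105 102 103 102  95  93  95  92  97  94  97  95  97  99  94  95  92  93  52  -1]
188 [  1  93  96 105 109  97  99  95  96  96  96
[... 6311 characters left out ...]
        71 -9223372036854775808                   76
                   74                   75                   77                   74                   77                   73                   23                   -2                   -2]
246 [-3  0 -1 73 69 71 74 71 71 71 75 73 51 -1 -4 -6  0  2 -3 71 71 74 63 63 65 56 55 58 25 -3 -2]
248 [ 1 -3 -1 76 73 72 73 75 69 73 69 68 53 13  2 -1 -1 -1  0  4 26 23 21 26 28 23 26 27  2  1 -2]
250 [ 0  2  2  0 39 50 50 46 29 28 27 28 13 13 -5  0 -1 -1  1  0  1 27 30 27 23 25 27 20 -3  0 -2]
252 [-2 -1  1 -4 -3 23 28 25 25 24 25 29  2 -1  4  3  3  0  0 -2  0 -3 -2 -6 -1 -2  0 -1 -4 -5  0]<stdin>:11: RuntimeWarning: invalid value encountered in cast
```

View pics/ct.png

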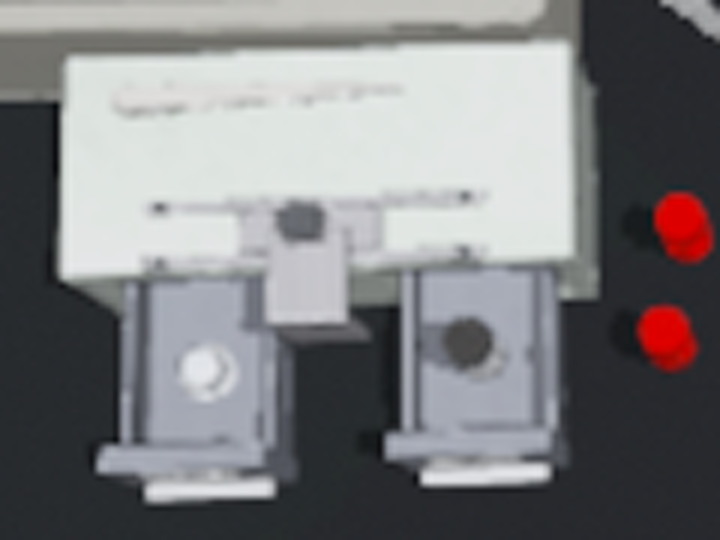

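View pics/cs.png

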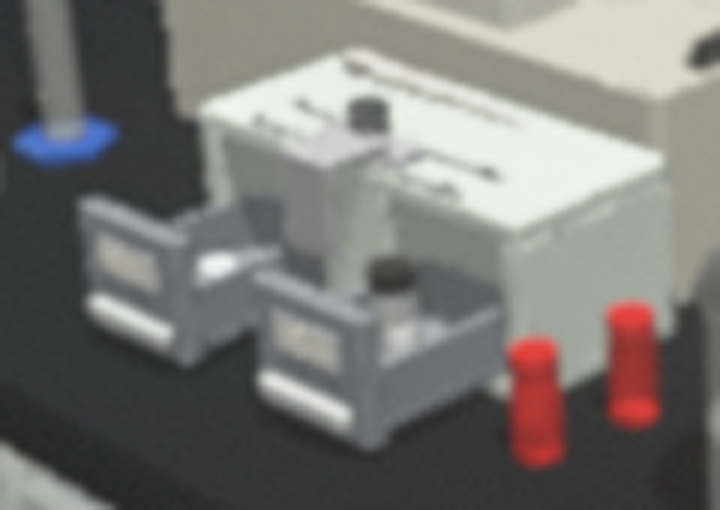

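The black-capped vial (top view (203,227), cap at z≈71 mm) stands in the right drawer. The white clamp screw (159,231) is in the left drawer, and the two red vial shapes on the worktop aren't meant. So I'll close the right drawer and slide the latch to about -0.030. Next I fit the cabinet pose.

```bash
cat > fit.py <<'E'
from h import *
from scipy.optimize import minimize
import pickle,sys
def fit(t):
    w=cloud(t).reshape(-1,3);w=w[~np.isnan(w[:,0])]
    m=(w[:,2]>.089)&(w[:,2]<.101)&(w[:,0]>.46)&(w[:,0]<.64)&(w[:,1]>.08)&(w[:,1]<.36)
    P=w[m,:2]
    box=cv2.minAreaRect((P*1000).astype(np.float32))
    return P,box
if __name__=="__main__":
    t=pickle.load(open("top0.pkl","rb"));P,box=fit(t);print(box)
    # edge fit: rect of known size maximizing inside - outside, using image projection of white pixels
    hsv=cv2.cvtColor(t["pixels"],cv2.COLOR_RGB2HSV)
    W=cloud(t)
    good=(abs(W[...,2]-.096)<.03)
    lab=t["pixels"].astype(float).min(2)
    print(lab[195,[150,200]],lab[182,150],lab[172,180],lab[214,205],lab[212,140])
    # white-green top mask
    mask=(lab>205)
    best=None
    def cost(p,soft=.0015):
        x,y,a=p
        v,u=np.indices(lab.shape);sl=(slice(165,235),slice(120,240))
        # pixel ray to plane z=.096
        K=t["camera_matrix"];R=cv2.Rodrigues(np.array(t["rvec"],float))[0];T=np.array(t["tvec"]).ravel()
        d=np.stack([(u[sl]-K[0,2])/K[0,0],(v[sl]-K[1,2])/K[1,1],np.ones(u[sl].shape)],-1)@R
        C=-R.T@T
        q=C+d*((.096-C[2])/d[...,2])[...,None]
        c,s=np.cos(a),np.sin(a);dx,dy=q[...,0]-x,q[...,1]-y
        lx=c*dx+s*dy;ly=-s*dx+c*dy
        ins=1/(1+np.exp(-(.0525-abs(lx))/soft))/(1+np.exp(-(.118-abs(ly))/soft))
        L=np.clip((lab[sl]-150)/80,0,1)
        wt=np.where((abs(ly)<.07)&(lx<.0),0,1)  # ignore latch
        return (wt*(ins-L)**2).sum()
    for x0 in[(.54,.222,0.05),(.54,.222,-.05)]:
        r=minimize(cost,x0,method="Nelder-Mead",options=dict(initial_simplex=[x0,(x0[0]+.01,x0[1],x0[2]),(x0[0],x0[1]+.01,x0[2]),(x0[0],x0[1],x0[2]+.03)],xatol=1e-5,fatol=1e-4));print(r.x,r.fun)
    x,y,a=r.x;c,s=np.cos(a),np.sin(a)
    A=lambda X,Y,Z:(x+c*X-s*Y,y+s*X+c*Y,Z)
    im=cv2.resize(t["pixels"][170:260,125:245],None,fx=6,fy=6,interpolation=cv2.INTER_CUBIC)
    def poly(pts,col):
        q=(proj(t,pts)-[125,170]+.5)*6
        cv2.polylines(im,[q.astype(int)],True,col,1)
    poly([A(-.0525,-.118,.096),A(.0525,-.118,.096),A(.0525,.118,.096),A(-.0525,.118,.096)],(255,0,0))
    for Y in(.066,-.066):
      for o in(.06,.065,.07,.075):
        poly([A(-.0665-o,Y-.038,.074),A(-.0665-o,Y+.038,.074)],(0,255,0))
    poly([A(-.0435,-.009,.123),A(-.0275,-.009,.123),A(-.0275,.009,.123),A(-.0435,.009,.123)],(255,255,0))
    cv2.imwrite("pics/fit.png",im[:,:,::-1])
    # drawer front outer edge: cab coords of points z 68..80
    W=W.reshape(-1,3);dx,dy=W[:,0]-x,W[:,1]-y;lx=c*dx+s*dy;ly=-s*dx+c*dy
    for Y in(.066,-.066):
        m=(abs(W[:,2]-.074)<.005)&(abs(ly-Y)<.03)&(lx<-.1);print("front",Y,m.sum(),np.percentile(lx[m],[3,50,97]),)
    m=(W[:,2]>.115)&(W[:,2]<.125)&(abs(ly)<.03)&(lx<-.02)&(lx>-.06);print("post",m.sum(),lx[m].mean(),ly[m].mean())
    m=(abs(W[:,2]-.0715)<.004)&(abs(ly+.066)<.025)&(lx<-.06)&(lx>-.115);print("vial",m.sum(),lx[m].mean(),ly[m].mean())
E
python3 fit.py
```

```text
((544.4105834960938, 228.37916564941406), (151.44972229003906, 242.92369079589844), 7.071996688842773)
[222. 226.] 221.0 191.0 129.0 227.0
[0.54978159 0.22691402 0.0280443 ] 226.1834586818787
[0.5497815  0.22691296 0.02796454] 226.18372966173544
front 0.066 97 [-0.14030896 -0.13471545 -0.12902487]
front -0.066 90 [-0.13848947 -0.13338036 -0.12722285]
post 45 -0.03640446978092606 0.0024236743890300007
vial 48 -0.08480487178596668 -0.06275988857294316
```

```bash
ls -la pics/fit.png
```

```text
-rw-r--r-- 1 agent agent 276787 Dec  6 17:39 pics/fit.png
```

View pics/fit.png

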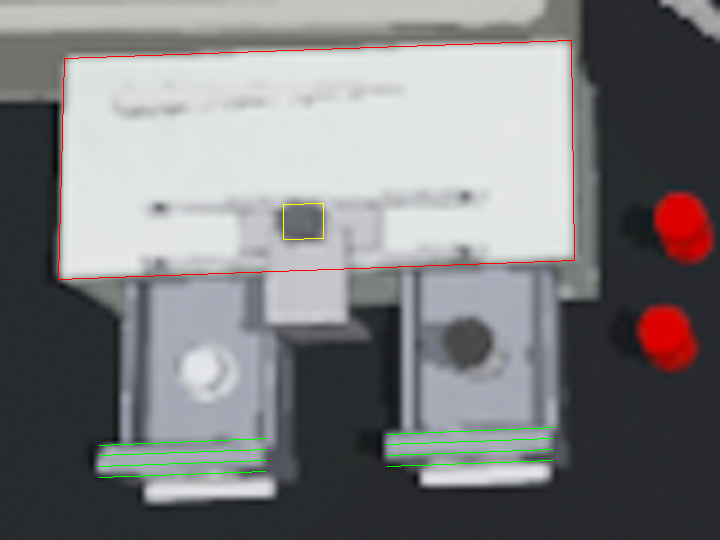

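The fit overlays well. The cabinet is at (0.550, 0.227) with yaw 0.028, and the right drawer is about 0.070 open. I close the fingers and move to in front of the right drawer, staying high.

Emit:
carry_out --steps '[[[0, 0, 0.06, 0.02, -0.035, 0, -1], [0, 0, 0.12, 0.045, -0.075, 0, -1], [0, 0, 0.18, 0.07, -0.115, 0, -1], [0, 0, 0.24, 0.095, -0.155, 0, -1], [0, 0, 0.284, 0.12, -0.195, 0, -1]]]' --force 20

```text
time: 0.6
tcp_pos: [0.2595, 0.3354, 0.4044]
orientation: [[-0.0, -0.031, 1.0], [-0.0, 1.0, 0.031], [-1.0, -0.0, -0.0]]
wrist_force: [0.9, -0.1, 0.3]
grip_width: 0.0128
```

Emit:
carry_out --steps '[[[0, 0, 0, 0.025, -0.04, 0, -1], [0, 0, 0, 0.05, -0.08, 0, -1], [0, 0, 0, 0.075, -0.12, 0, -1], [0, 0, 0, 0.095, -0.16, 0, -1], [0, 0, 0, 0.105, -0.18, 0, -1]]]'

```text
time: 1.1
tcp_pos: [0.3651, 0.1546, 0.4046]
orientation: [[0.0, -0.025, 1.0], [-0.001, 1.0, 0.025], [-1.0, -0.001, 0.0]]
wrist_force: [-0.6, 0.6, 0.4]
grip_width: -0.0001
```

```bash
python3 - <<'E'
from h import *
o=get_obs();f=grab_frame("wrist");save(f,"w1.png");print({k:np.round(o[k],4).tolist() for k in("time","tcp_pos","orientation","wrist_force","grip_width","joint_positions")});print(f["T_tool_cam"])
E
```

```text
{'time': 1.1, 'tcp_pos': [0.3651, 0.1546, 0.4046], 'orientation': [[0.0002, -0.0247, 0.9997], [-0.0007, 0.9997, 0.0247], [-1.0, -0.0007, 0.0002]], 'wrist_force': [-0.6171, 0.6325, 0.418], 'grip_width': -0.0001, 'joint_positions': [0.214, 0.0389, -0.5514, 0.9804, -0.0008, 0.1892]}
[[-3.65517848e-04 -2.67260639e-01  9.63624210e-01  3.08007197e-02]
 [ 9.99999808e-01 -5.79267426e-04  2.18656187e-04  7.90416024e-04]
 [ 4.99757923e-04  9.63624105e-01  2.67260799e-01 -6.74694263e-02]
 [ 0.00000000e+00  0.00000000e+00  0.00000000e+00  1.00000000e+00]]
```

View pics/w1.png

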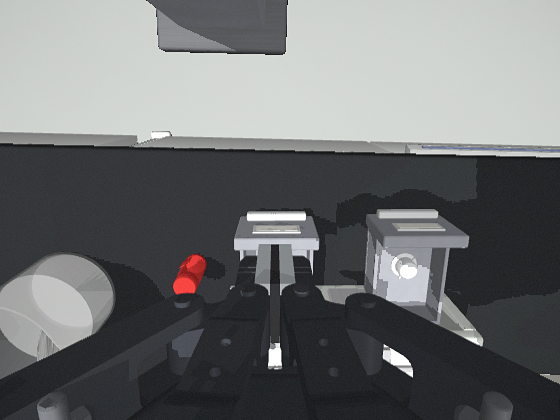

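The wrist view shows the right drawer front at (277,240) centred ahead of the shut fingers, and the left drawer with the clamp screw at (405,265). I measure the front from this view.

```bash
cat >> h.py <<'E'
def wcloud(f,o):
    K=f["camera_matrix"];z=f["range_z"];v,u=np.indices(z.shape)
    p=np.stack([(u-K[0,2])/K[0,0]*z,(v-K[1,2])/K[1,1]*z,z],-1)
    T=np.array(f["T_tool_cam"]);p=p@T[:3,:3].T+T[:3,3]
    w=p@np.array(o["orientation"]).T+np.array(o["tcp_pos"]);w[z==0]=np.nan
    return w
CX,CY,CA=.5498,.2269,.028
def tocab(w):
    c,s=np.cos(CA),np.sin(CA);dx,dy=w[...,0]-CX,w[...,1]-CY
    return np.stack([c*dx+s*dy,-s*dx+c*dy,w[...,2]],-1)
E
python3 - <<'E'
from h import *
o=get_obs();f=grab_frame("wrist");w=wcloud(f,o);l=tocab(w).reshape(-1,3)
for Y in(.066,-.066):
    m=(abs(l[:,1]-Y)<.036)&(l[:,2]>.035)&(l[:,2]<.066)&(l[:,0]<-.11)&(l[:,0]>-.16);print("face",m.sum(),np.percentile(l[m,0],[10,50,90]))
    m=(abs(l[:,1]-Y)<.06)&(abs(l[:,2]-.074)<.004)&(l[:,0]<-.11)&(l[:,0]>-.16);print("top",m.sum(),np.percentile(l[m,0],[3,50,97]),np.percentile(l[m,1],[2,98]))
print("tip cab",tocab(np.array(o["tcp_pos"])))
# finger depth profile: points in tool frame near tip
t=(w.reshape(-1,3)-o["tcp_pos"])@np.array(o["orientation"])
for a in(.08,.1,.12,.14,.16):
    m=(abs(t[:,0]-a)<.006)&(abs(t[:,1])<.06)&(abs(t[:,2])<.04);print(a,m.sum(),np.percentile(t[m,1],[1,99]) if m.sum() else 0,np.percentile(t[m,2],[1,99]) if m.sum() else 0)
E
```

```text
face 989 [-0.14069688 -0.13890239 -0.11847685]
top 1155 [-0.13891447 -0.13403719 -0.12809903] [0.02949683 0.10226176]
face 884 [-0.1388166  -0.1371501  -0.13659132]
top 978 [-0.13714513 -0.13303254 -0.12621167] [-0.10144533 -0.02911629]
tip cab [-0.18579155 -0.06817784  0.40457147]
0.08 6782 [-0.04856869  0.05196722] [-0.02036219 -0.01010471]
0.1 16950 [-0.05161641  0.05318403] [-0.01755191  0.00509671]
0.12 9330 [-0.03649481  0.03803719] [-0.01362543  0.00833575]
0.14 1414 [-0.01176213  0.01324855] [-0.01167751  0.01050868]
0.16 856 [-0.01250159  0.0139861 ] [-0.01146142 -0.00636311]
```

Emit:
carry_out --steps '[[[0, 0, 0, 0, 0, -0.045, -1], [0, 0, 0, 0, 0.001, -0.09, -1], [0, 0, 0, 0, 0.002, -0.13, -1], [0, 0, 0, 0, 0.002, -0.165, -1], [0, 0, 0, 0.005, 0.002, -0.176, -1]]]'

```text
time: 1.7
tcp_pos: [0.3665, 0.1594, 0.2258]
orientation: [[-0.007, -0.03, 1.0], [-0.001, 1.0, 0.03], [-1.0, -0.001, -0.007]]
wrist_force: [-1.8, -0.2, 0.1]
grip_width: -0.0001
```

Emit:
carry_out --steps '[[[0, 0, 0, 0.006, 0, 0, -1], [0, 0, 0, 0.013, 0, 0, -1], [0, 0, 0, 0.02, 0, 0, -1], [0, 0, 0, 0.025, 0, 0, -1], [0, 0, 0, 0.028, 0, 0, -1]]]'

```text
time: 2.2
tcp_pos: [0.3984, 0.1592, 0.2297]
orientation: [[0.002, -0.028, 1.0], [0.001, 1.0, 0.028], [-1.0, 0.0, 0.002]]
wrist_force: [-0.4, 0.1, 0.4]
grip_width: 0.0
```

Emit:
carry_out --steps '[[[0, 0, 0, 0.002, 0, 0, -1], [0, 0, 0, 0.004, 0, 0, -1], [0, 0, 0, 0.006, 0, 0, -1], [0, 0, 0, 0.008, 0, 0, -1], [0, 0, 0, 0.01, 0, 0, -1]]]'

```text
time: 2.7
tcp_pos: [0.4069, 0.1591, 0.2286]
orientation: [[-0.001, -0.028, 1.0], [0.0, 1.0, 0.028], [-1.0, 0.0, -0.001]]
wrist_force: [-1.3, -0.5, 1.1]
grip_width: -0.0
```

Emit:
carry_out --steps '[[[0, 0, 0, 0.002, 0, 0, -1], [0, 0, 0, 0.0045, 0, 0, -1], [0, 0, 0, 0.007, 0, 0, -1], [0, 0, 0, 0.0095, 0, 0, -1], [0, 0, 0, 0.012, 0, 0, -1]]]'

```text
time: 3.2
tcp_pos: [0.4193, 0.1592, 0.2286]
orientation: [[-0.0, -0.028, 1.0], [0.0, 1.0, 0.028], [-1.0, 0.0, -0.0]]
wrist_force: [-2.0, 1.3, -0.6]
grip_width: -0.0
```

```bash
python3 - <<'E'
from h import *
t=grab_frame("top");s=grab_frame("scene");o=get_obs()
a=cv2.resize(t["pixels"][170:260,125:245],None,fx=3.3,fy=3.3,interpolation=cv2.INTER_CUBIC)
b=cv2.resize(s["pixels"][165:255,160:280],None,fx=3.3,fy=3.3,interpolation=cv2.INTER_CUBIC)
cv2.imwrite("pics/p1.png",np.hstack([a,b])[:,:,::-1]);print(tocab(o["tcp_pos"]),o["wrist_force"])
E
```

```text
[-0.13193935 -0.06414437  0.22871533] [0.17317941 0.19272966 0.63358318]
```

View pics/p1.png

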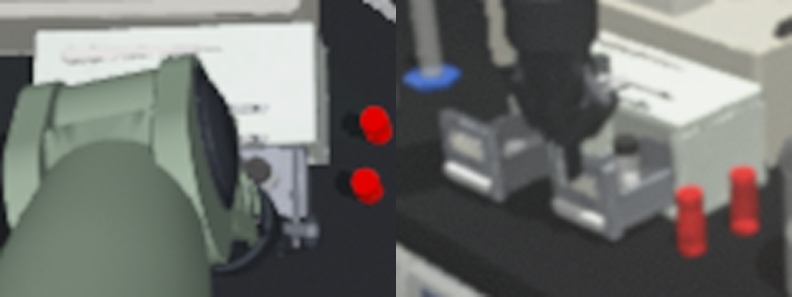

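The drawer is moving and the vial is still standing at (627,165) in the right half. I keep pushing.

Emit:
carry_out --steps '[[[0, 0, 0, 0.002, 0, 0, -1], [0, 0, 0, 0.0045, 0, 0, -1], [0, 0, 0, 0.0075, 0, 0, -1], [0, 0, 0, 0.0105, 0, 0, -1], [0, 0, 0, 0.0135, 0, 0, -1]]]'

```text
time: 3.8
tcp_pos: [0.4329, 0.1592, 0.2287]
orientation: [[-0.0, -0.028, 1.0], [0.0, 1.0, 0.028], [-1.0, 0.0, -0.0]]
wrist_force: [-1.3, -0.2, -0.3]
grip_width: -0.0001
```

Emit:
carry_out --steps '[[[0, 0, 0, 0.003, 0, 0, -1], [0, 0, 0, 0.006, 0, 0, -1], [0, 0, 0, 0.009, 0, 0, -1], [0, 0, 0, 0.012, 0, 0, -1], [0, 0, 0, 0.015, 0, 0, -1]]]'

```text
time: 4.3
tcp_pos: [0.4479, 0.1591, 0.2286]
orientation: [[-0.0, -0.028, 1.0], [0.0, 1.0, 0.028], [-1.0, 0.0, -0.0]]
wrist_force: [-1.8, 0.6, 0.3]
grip_width: -0.0001
```

Emit:
carry_out --steps '[[[0, 0, 0, 0.003, 0, 0, -1], [0, 0, 0, 0.006, 0.0005, 0, -1], [0, 0, 0, 0.009, 0.0005, 0, -1], [0, 0, 0, 0.0115, 0.0005, 0, -1], [0, 0, 0, 0.0135, 0.0005, 0, -1]]]'

```text
time: 4.8
tcp_pos: [0.4614, 0.1595, 0.2287]
orientation: [[0.0, -0.028, 1.0], [-0.0, 1.0, 0.028], [-1.0, -0.0, 0.0]]
wrist_force: [-1.5, -0.3, 0.5]
grip_width: 0.0001
```

```bash
python3 - <<'E'
from h import *
s=grab_frame("scene");o=get_obs()
b=cv2.resize(s["pixels"][165:255,160:280],None,fx=6,fy=6,interpolation=cv2.INTER_CUBIC)
cv2.imwrite("pics/p2.png",b[:,:,::-1]);print(tocab(o["tcp_pos"]),o["wrist_force"])
E
```

```text
[-0.089942   -0.06486414  0.22868733] [ 0.56002492 -0.88026746  0.09494386]
```

View pics/p2.png

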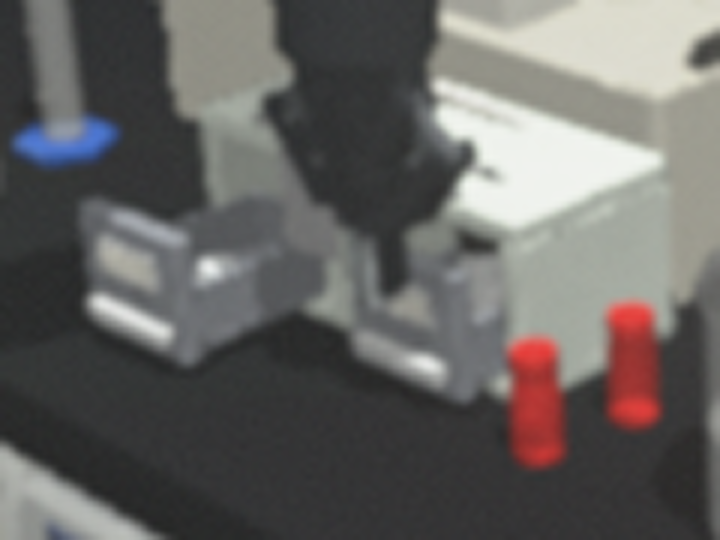

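The cap is still upright at (475,245) and about 12 mm remains. I creep to the stop.

Emit:
carry_out --steps '[[[0, 0, 0, 0.002, 0, 0, -1], [0, 0, 0, 0.004, 0, 0, -1], [0, 0, 0, 0.006, 0, 0, -1], [0, 0, 0, 0.0075, 0, 0, -1], [0, 0, 0, 0.009, 0, 0, -1]]]'

```text
time: 5.35
tcp_pos: [0.4703, 0.1597, 0.2287]
orientation: [[-0.0, -0.028, 1.0], [0.0, 1.0, 0.028], [-1.0, 0.0, -0.0]]
wrist_force: [-1.0, -0.1, -0.4]
grip_width: 0.0001
```

Emit:
carry_out --steps '[[[0, 0, 0, 0.001, 0, 0, -1], [0, 0, 0, 0.0017, 0, 0, -1], [0, 0, 0, 0.0024, 0, 0, -1], [0, 0, 0, 0.003, 0, 0, -1], [0, 0, 0, 0.0035, 0, 0, -1]]]'

```text
time: 5.85
tcp_pos: [0.4737, 0.1597, 0.2287]
orientation: [[0.0, -0.028, 1.0], [0.0, 1.0, 0.028], [-1.0, 0.0, 0.0]]
wrist_force: [-1.2, 1.2, -0.2]
grip_width: 0.0001
```

Emit:
carry_out --steps '[[[0, 0, 0, 0.0005, 0, 0, -1], [0, 0, 0, 0.001, 0, 0, -1], [0, 0, 0, 0.0015, 0, 0, -1], [0, 0, 0, 0.002, 0, 0, -1]]]'

```text
time: 6.25
tcp_pos: [0.4757, 0.1596, 0.2287]
orientation: [[-0.0, -0.028, 1.0], [0.0, 1.0, 0.028], [-1.0, 0.0, -0.0]]
wrist_force: [-1.0, 0.9, 1.0]
grip_width: 0.0001
```

Emit:
carry_out --steps '[[[0, 0, 0, 0.0006, 0, 0, -1], [0, 0, 0, 0.0012, 0, 0, -1], [0, 0, 0, 0.0018, 0, 0, -1]]]'

```text
time: 6.55
tcp_pos: [0.4764, 0.1596, 0.2285]
orientation: [[-0.003, -0.028, 1.0], [-0.0, 1.0, 0.028], [-1.0, 0.0, -0.003]]
wrist_force: [-7.2, 1.8, 5.6]
grip_width: 0.0
```

The force has risen to 7 N, so the drawer is at its stop. I back off, rise and look.

Emit:
carry_out --steps '[[[0, 0, 0, -0.004, 0, 0, -1], [0, 0, 0, -0.02, 0, 0, -1], [0, 0, 0, -0.05, 0, 0, -1], [0, 0, 0, -0.08, 0, 0.03, -1], [0, 0, 0, -0.1, 0, 0.075, -1]]]'

```text
time: 7.05
tcp_pos: [0.3747, 0.159, 0.3024]
orientation: [[-0.005, -0.028, 1.0], [-0.002, 1.0, 0.028], [-1.0, -0.002, -0.005]]
wrist_force: [0.8, 0.4, 0.7]
grip_width: -0.0002
```

Emit:
carry_out --steps '[[[0, 0, 0, -0.02, 0, 0.045, -1], [0, 0, 0, -0.03, 0.01, 0.09, -1], [0, 0, 0, -0.03, 0.03, 0.11, -1]]]'

```text
time: 7.35
tcp_pos: [0.3472, 0.1894, 0.4179]
orientation: [[0.007, -0.027, 1.0], [0.001, 1.0, 0.027], [-1.0, 0.001, 0.007]]
wrist_force: [1.5, 1.3, -0.7]
grip_width: 0.0003
```

```bash
python3 - <<'E'
from h import *
o=get_obs();f=grab_frame("wrist");t=grab_frame("top");s=grab_frame("scene")
save(f,"w2.png")
a=cv2.resize(t["pixels"][170:260,125:245],None,fx=3.3,fy=3.3,interpolation=cv2.INTER_CUBIC)
b=cv2.resize(s["pixels"][165:255,160:280],None,fx=3.3,fy=3.3,interpolation=cv2.INTER_CUBIC)
cv2.imwrite("pics/p3.png",np.hstack([a,b])[:,:,::-1]);print(o["tcp_pos"],tocab(o["tcp_pos"]),o["wrist_force"])
for w in (wcloud(f,o),cloud(t),cloud(s)):
    l=tocab(w).reshape(-1,3)
    for Y in(.066,-.066):
        m=(abs(l[:,1]-Y)<.036)&(l[:,2]>.035)&(l[:,2]<.066)&(l[:,0]<-.055)&(l[:,0]>-.16);print("face",Y,m.sum(),np.percentile(l[m,0],[10,50,90]) if m.sum() else 0)
        m=(abs(l[:,1]-Y)<.03)&(abs(l[:,2]-.074)<.004)&(l[:,0]<-.04)&(l[:,0]>-.16);print("top",Y,m.sum(),np.percentile(l[m,0],[3,50,97]) if m.sum() else 0)
E
```

```text
[0.34721109 0.18943964 0.41788968] [-0.20355825 -0.03177393  0.41788968] [ 1.46978668  1.34826692 -0.6596706 ]
face 0.066 1450 [-0.14057072 -0.13858055 -0.07327472]
top 0.066 844 [-0.13904277 -0.1340604  -0.12761625]
face -0.066 119 [-0.06540093 -0.06473277 -0.06410317]
top -0.066 0 0
face 0.066 47 [-0.12045524 -0.09534701 -0.07637706]
top 0.066 0 0
face -0.066 51 [-0.06838464 -0.06672489 -0.06544604]
top -0.066 83 [-0.06632638 -0.06050422 -0.05499711]
face 0.066 173 [-0.14083533 -0.13834419 -0.07339273]
top 0.066 42 [-0.1397827  -0.13475968 -0.12778984]
face -0.066 159 [-0.06662608 -0.06483466 -0.06256518]
top -0.066 50 [-0.06654436 -0.06163308 -0.05534093]
```

View pics/p3.png

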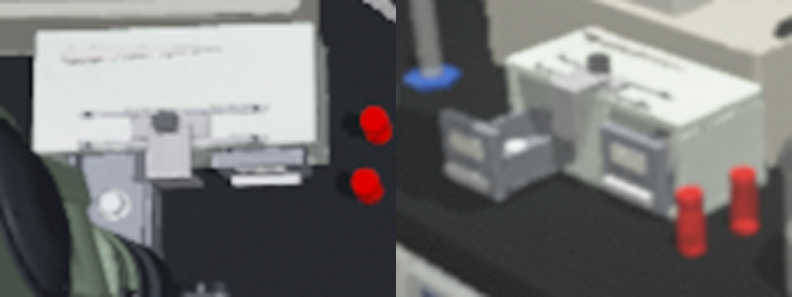

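View pics/w2.png

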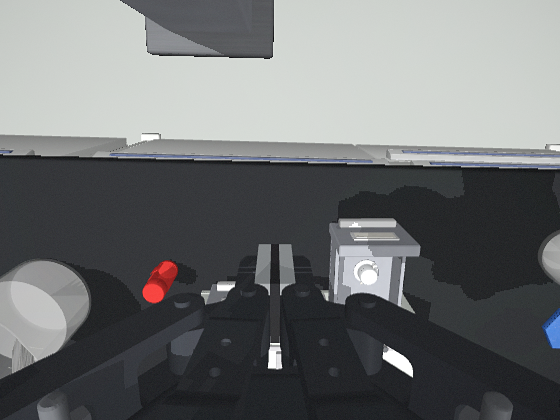

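The right drawer is shut: its face is at -0.065 to -0.067 against the nominal -0.0665. The left drawer is unchanged. Next I move above the left (+y) side of the latch post.

Emit:
carry_out --steps '[[[0, 0, 0, 0.035, 0.02, 0, -1], [0, 0, 0, 0.075, 0.04, 0, -1], [0, 0, 0, 0.115, 0.06, 0, -1], [0, 0, 0, 0.15, 0.08, 0, -1], [0, 0, 0, 0.166, 0.087, 0, -1]]]'

```text
time: 8.0
tcp_pos: [0.5162, 0.277, 0.4108]
orientation: [[-0.001, -0.028, 1.0], [-0.001, 1.0, 0.028], [-1.0, -0.001, -0.001]]
wrist_force: [0.2, 1.1, -0.3]
grip_width: -0.0001
```

Emit:
carry_out --steps '[[[0, 0, 0, 0, 0, -0.03, -1], [0, 0, 0, 0, 0, -0.06, -1], [0, 0, 0, 0, 0, -0.08, -1], [0, 0, 0, 0, 0, -0.09, -1], [0, 0, 0, 0, 0, -0.09, -1]]]'

```text
time: 8.5
tcp_pos: [0.5128, 0.2757, 0.321]
orientation: [[-0.004, -0.028, 1.0], [-0.002, 1.0, 0.027], [-1.0, -0.002, -0.004]]
wrist_force: [-0.0, 0.2, 0.3]
grip_width: -0.0003
```

```bash
python3 - <<'E'
from h import *
o=get_obs();f=grab_frame("wrist");t=grab_frame("top");s=grab_frame("scene")
b=cv2.resize(s["pixels"][150:255,150:290],None,fx=5,fy=5,interpolation=cv2.INTER_CUBIC)
cv2.imwrite("pics/p4.png",b[:,:,::-1]);print(o["tcp_pos"],tocab(o["tcp_pos"]),o["wrist_force"])
for w in (cloud(s),):
    l=tocab(w).reshape(-1,3)
    m=(l[:,2]>.112)&(l[:,2]<.121)&(abs(l[:,1])<.03)&(l[:,0]<-.02)&(l[:,0]>-.06);print("post",m.sum(),np.percentile(l[m,1],[3,50,97]),l[m,0].mean())
E
```

```text
[0.5128422  0.27568635 0.32097237] [-0.03557748  0.04980191  0.32097237] [-0.02365276  0.19016183  0.34600401]
post 25 [-0.01149106 -0.00555731  0.00635485] -0.03771137330286046
```

View pics/p4.png

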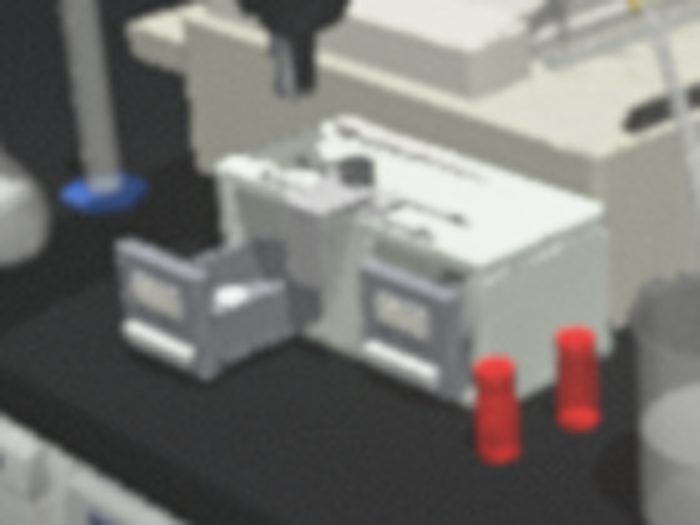

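The fingers hover left of the dark post (post at (355,170), fingers at (293,70)) and clear of the cabinet. I descend to tip height 112 mm and approach along -y.

Emit:
carry_out --steps '[[[0, 0, 0, 0, 0, -0.015, -1], [0, 0, 0, 0, 0, -0.028, -1], [0, 0, 0, 0, 0, -0.036, -1], [0, 0, 0, 0, -0.004, -0.036, -1], [0, 0, 0, 0, -0.01, -0.036, -1]]]'

```text
time: 9.15
tcp_pos: [0.5135, 0.2665, 0.2878]
orientation: [[-0.0, -0.029, 1.0], [-0.0, 1.0, 0.029], [-1.0, -0.0, -0.0]]
wrist_force: [-0.5, 0.2, -0.2]
grip_width: 0.0001
```

Emit:
carry_out --steps '[[[0, 0, 0, 0, -0.003, 0, -1], [0, 0, 0, 0, -0.006, 0, -1], [0, 0, 0, 0, -0.009, 0, -1], [0, 0, 0, 0, -0.012, 0, -1], [0, 0, 0, 0, -0.015, 0, -1]]]'

```text
time: 9.65
tcp_pos: [0.5135, 0.2514, 0.2878]
orientation: [[0.0, -0.028, 1.0], [0.0, 1.0, 0.028], [-1.0, 0.0, 0.0]]
wrist_force: [0.5, -0.2, 0.0]
grip_width: -0.0
```

Emit:
carry_out --steps '[[[0, 0, 0, 0, -0.002, 0, -1], [0, 0, 0, 0, -0.004, 0, -1], [0, 0, 0, 0, -0.006, 0, -1], [0, 0, 0, 0.0005, -0.008, 0, -1], [0, 0, 0, 0.0005, -0.01, 0, -1]]]'

```text
time: 10.15
tcp_pos: [0.5138, 0.2416, 0.2877]
orientation: [[-0.0, -0.028, 1.0], [0.0, 1.0, 0.028], [-1.0, 0.0, -0.0]]
wrist_force: [-0.6, 1.3, 0.1]
grip_width: -0.0001
```

```bash
cat > look.py <<'E'
from h import *
import sys
o=get_obs();t=grab_frame("top");s=grab_frame("scene")
a=cv2.resize(t["pixels"][170:260,125:245],None,fx=3.3,fy=3.3,interpolation=cv2.INTER_CUBIC)
b=cv2.resize(s["pixels"][165:255,160:280],None,fx=3.3,fy=3.3,interpolation=cv2.INTER_CUBIC)
cv2.imwrite("pics/"+sys.argv[1],np.hstack([a,b])[:,:,::-1]);print(o["time"],o["tcp_pos"],tocab(o["tcp_pos"]),o["wrist_force"])
for n,w in (("scene",cloud(s)),("top",cloud(t))):
    l=tocab(w).reshape(-1,3)
    # tongue's front face: z 58..95, x -.0825
    m=(l[:,2]>.06)&(l[:,2]<.095)&(abs(l[:,1])<.07)&(l[:,0]<-.074)&(l[:,0]>-.092);print(n,"tongue",m.sum(),np.percentile(l[m,1],[3,50,97]) if m.sum() else 0)
    m=(l[:,2]>.102)&(l[:,2]<.11)&(abs(l[:,1])<.07)&(l[:,0]<-.06)&(l[:,0]>-.08);print(n,"plate over tongue",m.sum(),np.percentile(l[m,1],[3,50,97]) if m.sum() else 0)
E
python3 look.py p5.png
```

```text
10.15 [0.51384505 0.2415914  0.2876529 ] [-0.03552955  0.01569225  0.2876529 ] [-0.56502345  1.34873344  0.1062627 ]
scene tongue 91 [-0.02659039 -0.01042526  0.00774699]
scene plate over tongue 47 [-0.02677034 -0.0115799   0.01012135]
top tongue 30 [-0.02139866 -0.00585365  0.01255073]
top plate over tongue 88 [-0.02090728 -0.00409882  0.0121839 ]
```

View pics/p5.png

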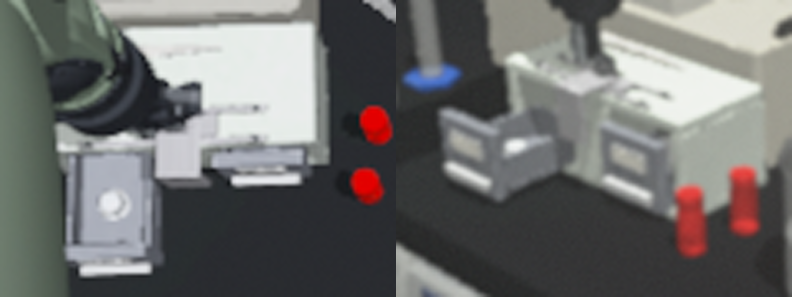

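The latch is moving: it now sits at about -0.007. I push about 24 mm more, at the same slow speed.

Emit:
carry_out --steps '[[[0, 0, 0, 0, -0.0015, 0, -1], [0, 0, 0, 0, -0.0035, 0, -1], [0, 0, 0, 0, -0.0055, 0, -1], [0, 0, 0, 0, -0.0075, 0, -1], [0, 0, 0, 0, -0.01, 0, -1]]]'

```text
time: 10.75
tcp_pos: [0.514, 0.2315, 0.2877]
orientation: [[0.0, -0.028, 1.0], [0.0, 1.0, 0.028], [-1.0, 0.0, 0.0]]
wrist_force: [0.3, 1.7, -0.5]
grip_width: -0.0001
```

Emit:
carry_out --steps '[[[0, 0, 0, 0, -0.002, 0, -1], [0, 0, 0, 0, -0.004, 0, -1], [0, 0, 0, 0.0005, -0.006, 0, -1], [0, 0, 0, 0.0005, -0.008, 0, -1], [0, 0, 0, 0.0005, -0.0095, 0, -1]]]'

```text
time: 11.25
tcp_pos: [0.5144, 0.2219, 0.2877]
orientation: [[-0.0, -0.028, 1.0], [-0.0, 1.0, 0.028], [-1.0, -0.0, -0.0]]
wrist_force: [-0.9, 2.0, -0.1]
grip_width: -0.0002
```

Emit:
carry_out --steps '[[[0, 0, 0, 0, -0.0015, 0, -1], [0, 0, 0, 0, -0.003, 0, -1], [0, 0, 0, 0, -0.004, 0, -1], [0, 0, 0, 0, -0.0045, 0, -1]]]'

```text
time: 11.65
tcp_pos: [0.5145, 0.2175, 0.2877]
orientation: [[0.0, -0.028, 1.0], [-0.0, 1.0, 0.028], [-1.0, -0.0, 0.0]]
wrist_force: [-0.9, 1.5, 0.7]
grip_width: 0.0
```

```bash
python3 look.py p6.png
```

```text
11.65 [0.51447628 0.21753603 0.2876853 ] [-0.03557203 -0.00837136  0.2876853 ] [-0.9265245   1.46768341  0.6803551 ]
scene tongue 96 [-0.05102582 -0.03379669 -0.01587184]
scene plate over tongue 48 [-0.05010809 -0.03512241 -0.01610082]
top tongue 33 [-0.04574617 -0.03067497 -0.01303968]
top plate over tongue 91 [-0.0448447  -0.02922811 -0.01211721]
```

View pics/p6.png

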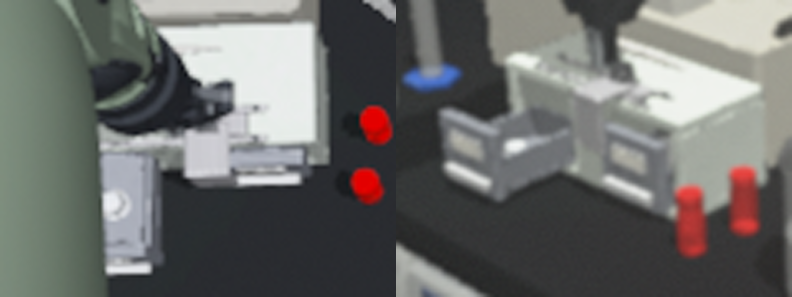

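The latch is at about -0.031. I back off along +y, then rise clear.

Emit:
carry_out --steps '[[[0, 0, 0, 0, 0.004, 0, -1], [0, 0, 0, 0, 0.015, 0, -1], [0, 0, 0, 0, 0.025, 0.01, -1], [0, 0, 0, 0, 0.03, 0.04, -1], [0, 0, 0, 0, 0.035, 0.08, -1]]]'

```text
time: 12.25
tcp_pos: [0.5136, 0.2536, 0.3675]
orientation: [[-0.003, -0.029, 1.0], [-0.001, 1.0, 0.029], [-1.0, -0.001, -0.004]]
wrist_force: [0.6, 0.5, 0.0]
grip_width: 0.0002
```

Emit:
carry_out --steps '[[[0, 0, 0, -0.02, 0.02, 0.04, -1], [0, 0, 0, -0.06, 0.045, 0.05, -1], [0, 0, 0, -0.1, 0.07, 0.05, -1], [0, 0, 0, -0.14, 0.1, 0.05, -1], [0, 0, 0, -0.16, 0.14, 0.05, -1]]]'

```text
time: 12.75
tcp_pos: [0.3512, 0.3934, 0.4191]
orientation: [[-0.0, -0.029, 1.0], [-0.0, 1.0, 0.029], [-1.0, -0.0, -0.0]]
wrist_force: [1.0, -0.4, 0.6]
grip_width: -0.0001
```

Emit:
carry_out --steps '[[[0, 0, 0, -0.03, 0.04, 0, -1], [0, 0, 0, -0.06, 0.08, 0, -1], [0, 0, 0, -0.09, 0.12, 0, -1], [0, 0, 0, -0.1, 0.13, 0, -1], [0, 0, 0, -0.1, 0.13, 0, -1]]]'

```text
time: 13.25
tcp_pos: [0.2522, 0.5244, 0.4181]
orientation: [[0.0, -0.033, 0.999], [0.0, 0.999, 0.033], [-1.0, 0.0, 0.0]]
wrist_force: [-0.1, 1.0, -0.6]
grip_width: -0.0002
```

```bash
python3 look.py p7.png; python3 - <<'E'
from h import *
s=grab_frame("scene");save(s,"s9.png");t=grab_frame("top");save(t,"t9.png")
b=cv2.resize(s["pixels"][170:240,190:270],None,fx=8,fy=8,interpolation=cv2.INTER_CUBIC);cv2.imwrite("pics/cs9.png",b[:,:,::-1])
for n,w in(("s",cloud(s)),("t",cloud(t))):
    l=tocab(w).reshape(-1,3)
    for Y in(.066,-.085):
        m=(abs(l[:,1]-Y)<.015)&(abs(l[:,2]-.074)<.004)&(l[:,0]<-.04)&(l[:,0]>-.16);print(n,"top",Y,m.sum(),np.percentile(l[m,0],[3,50,97]) if m.sum() else 0)
import pickle
t0=pickle.load(open("top0.pkl","rb"));d=np.abs(t["pixels"].astype(int)-t0["pixels"]).max(2)>45
d=cv2.morphologyEx(d.astype(np.uint8),cv2.MORPH_OPEN,np.ones((2,2)))
n,_,st,c=cv2.connectedComponentsWithStats(d);print([x[:5].tolist() for x in st[1:] if x[4]>8])
E
```

```text
13.25 [0.25222327 0.52441334 0.41805811] [-0.2891308   0.30572779  0.41805811] [-0.12118474  0.95228372 -0.59507279]
scene tongue 98 [-0.05023782 -0.03466919 -0.01626608]
scene plate over tongue 42 [-0.05040002 -0.03418144 -0.01660977]
top tongue 33 [-0.04569011 -0.02830371 -0.01177233]
top plate over tongue 91 [-0.04491497 -0.02861767 -0.01226136]
s top 0.066 19 [-0.13971904 -0.13333483 -0.1287645 ]
s top -0.085 24 [-0.06587602 -0.06137368 -0.05389332]
t top 0.066 46 [-0.14025174 -0.13463276 -0.12882319]
t top -0.085 40 [-0.06630936 -0.06066695 -0.05489586]
[[171, 205, 9, 7, 52], [184, 205, 9, 7, 54], [170, 215, 14, 13, 126], [184, 215, 36, 37, 749], [0, 298, 33, 27, 507], [206, 345, 6, 9, 32], [0, 363, 40, 25, 667], [249, 385, 6, 5, 20], [254, 390, 16, 15, 74], [263, 405, 5, 4, 11], [286, 410, 19, 10, 110], [223, 417, 4, 3, 11], [282, 416, 7, 4, 15]]
```

View pics/p7.png

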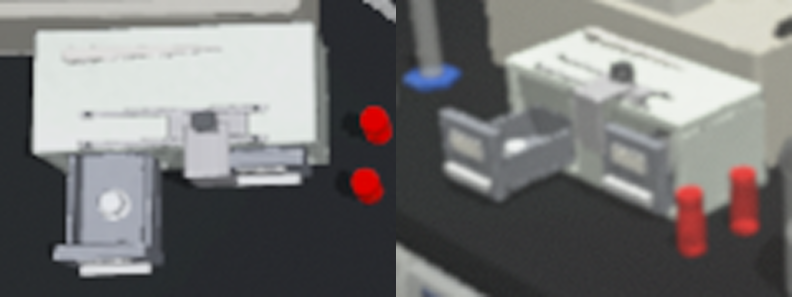

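View pics/cs9.png

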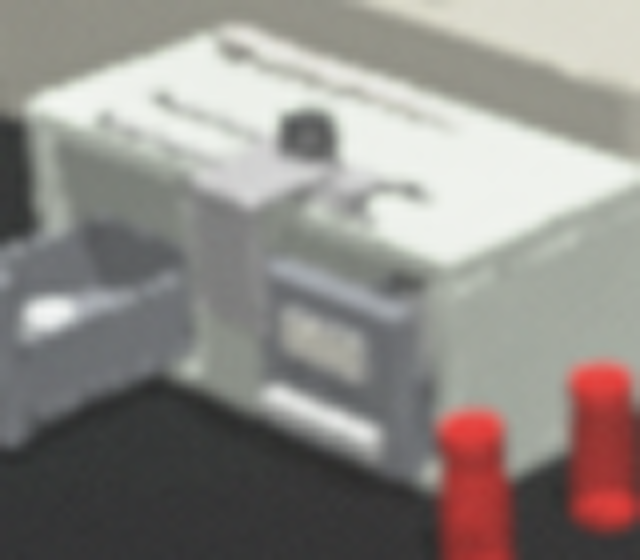

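View pics/t9.png

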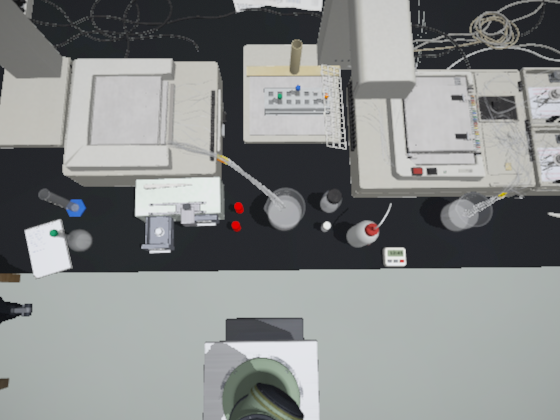

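The tongue now lies in front of the shut right drawer, at -0.029 by the top view and -0.034 by the scene view. The black cap shows upright above the drawer front at (405,283). Only the drawer, the latch and the arm differ from the first picture.

```bash
python3 -c "
from bench import *
print(job_done())"
```

```text
the job is handed in; nothing more can be done
None
```

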